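# Clip a panel painting onto the examination board

### The arm

A 6-joint arm with a two-finger parallel gripper is mounted at the origin on the work surface. World frame = base frame: x ahead of the robot, y to its left, z up, the work surface at z = 0. Lengths are in m, angles in degrees, forces in N, time in s.
With the tool pointing down it reaches from about 0.35 to 0.925 m from the base axis. Payload 6.4 kg.
Tool frame: the origin (TCP) lies at the very end of the fingers, on their centre line; the grasp point (between the pads) lies 19 mm behind it (env.grip_point_offset is the distance from the TCP to the grasp point, in m); z points along the fingers, y is the direction in which the jaws open and shut (so a half turn about z gives the same grasp; the last joint's range is limited). The gripper opens to 85 mm and grips with 20 to 120 N. Pads are 22 mm wide; open, the fingers measure 114 mm over their backs; the gripper's body (76 mm by 85 mm) begins 54 mm behind the grasp point. The pads swing forward as they close: fully open they stand 13 mm farther back than shut.
Start: joints at [-83.486, 14.043, 89.255, -0, 76.702, -9.975], TCP at [0.185, -0.623, 0.231] pointing down, gripper open.
Joint ranges: [-179.41, 179.41], [-58.25, 129.5], [7.25, 145.43], [-54.29, 234.29], [11.92, 165.04], [-157.13, 157.13]. Speed limits (degrees/s): [147.25, 147.25, 180, 180, 180, 180].

### API

Orientations are given as a 3x3 rotation matrix whose columns are the frame's x, y, z axes.
In Python, from station import env, fingers, optics, workorder, readout gives the robot as it stands. The module is installed in compiled form; this text tells all that it offers. Calls block until the motion is done:
- env.move_ptp(position, orientation): joint-space move of the TCP to a pose.
- env.movel(position, frame=None, speed=0.15, contact_N=None): straight line of the TCP; frame=None keeps the orientation; speed is the mean speed in m/s. With contact_N (N) it stops when the force on the tool has changed by that much, and returns True; else False.
- env.move_joints(angles): joint-space move.
- fingers.move_gripper(opening, effort=None): finger opening in m; effort is the grip in N (None keeps the last); returns when the fingers have stopped.
- env.pause(seconds).
- env.ik(position, orientation): joint angles nearest the present ones, or None.
- optics.grab_frame(name): name is "scene" or "top" or "wrist"; returns a dict with "frame" (420x560x3 uint8, red, green, blue), "fx", "fy", "cx", "cy" (pixels), "world_to_cam" (4x4, takes a point from world to camera coordinates). Camera axes: x right, y down, z forward; pixel columns grow to the right and rows downward; lengths in m; the calibration is good to about 2 mm. The wrist camera is an equidistant fisheye: a pixel r from the principal point sees the ray r / f radians off the axis. A picture is of the moment at which its call begins. There is no depth.
A pose or a line that the arm cannot do raises env.IKError and nothing moves.
- workorder.hand_in(): hands the job in, once; it reports no verdict.
Trained networks look in a picture, given as the dict that the camera call returned (one of the last four; its "shot" number tells which), for a name from the list of things; names that differ only in an ending like _2 or _b are one class to them, and where a whole thing is asked for, a point or a joint stands for the part that bears it (a point fixed in the world has none). Each returns a list of dicts, best first, with "conf" (0 to 1); they miss things now and then, are a little off and sometimes report something else, mostly with a low value. They report only what shows in the picture. A call takes as long as a camera call. They do not tell look-alikes from the thing itself.
- optics.spot_in(label, picture): "extent" ([left, top, right, bottom] in pixels, round what is visible of it).
- optics.trace(label, picture): "pixels" (420x560 bool, what is visible of it) and "extent" ([left, top, right, bottom] in pixels, round what is visible of it).
Readings, each from a call of its own:
- readout.read_time_s(): time.
- readout.read_joints(): joint angles.
- readout.read_joint_vel(): joint speeds.
- readout.read_tau(): joint torques, N m.
- readout.read_tool_pos(): TCP position.
- readout.read_orientation(): TCP orientation.
- readout.read_contact_force(): force on the tool from outside, world axes, zero at the start.
- readout.read_ft_torque(): the same for the moment, N m.
- readout.read_gripper_width(): finger opening in m.
Only numpy, scipy, OpenCV 4.12 (cv2) and the standard library are available. Lean on these libraries where they do the work, as an engineer would, in place of code of your own. Each camera call takes 0.05 s, during which the arm holds its last target.

### The job

Raise the spring clip on the examination board until it stays up, slide the small panel painting flat along the board without lifting or tipping it until it sits fully home, flush against both the side fence and the far stops, then lower the clip onto the panel's bare wooden margin and let go. Bring the clip down under control: do not let it snap shut onto the painting. Leave the jar, the brush and the dish where they are.

Things in the scene. Friction and masses are not known exactly. Their poses are not given: they have to be found in the camera images.
- stage: Plywood examination board, fixed on the table, 370 mm long (its x, away from the robot when unturned; -175 to +195 mm), 220 mm wide (y from -140 to +80 mm), 20 mm thick (its top is at z = 20 mm); origin at table height, z up. A side fence and two stop blocks stand on it. With the panel home, the panel's centre is at x = +10, y = 0 mm of this frame, its sides parallel to the board's.
- fence (a point): Middle of the inner face of the aluminium side fence, at the board's top surface (x = -42, y = +50 mm in the board's frame). The fence is 10 mm high and 250 mm long, along the board's x. Friction is high: a skewed panel pushed at one point can jam against the fence; pushing at two points, or at the end that lags, squares it.
- stops (a point): Point midway between the near faces of the two aluminium stop blocks, at the board's top surface (x = +75, y = 0 mm in the board's frame). The blocks are 10 mm high, 30 mm wide, centred 33 mm to either side of this point.
- clip_hinge (a point): Middle of the clip's hinge axis, which runs along the board's y (x = 140, y = 0, z = 54 mm in the board's frame), between two steel lugs that reach 64 mm above the table and 21 mm to either side. A small spring strut behind it (to x = 183 mm) is lower.
- clip (a joint): Spring clip's angle, rad: 0 = down with nothing under it, grows as its near end rises, 1.0 = fully up; on the panel 0.12. Over-centre spring: above about 0.65 it goes and stays fully up by itself, below 0.55 it swings shut, quickly if let go, and presses with about 2 N; 2 to 3 N at the handle moves it. A steel leaf 24 mm wide with a rubber pad 30 mm wide, 90 mm from the hinge.
- clip_bar (a point): Middle of the clip's handle: a round bar 12 mm thick, 124 mm long along the board's y, joined to the clip in its middle 24 mm, so 50 mm is free on either side. Turns with the clip: at angle q it is at board x = 140 - 95 cos q + 12 sin q mm and 54 + 95 sin q + 12 cos q mm above the table.
- panel_centre (a point): Centre (half-way up) of the loose panel painting: a wooden panel 130 mm long (its x), 100 mm wide (its y), 14 mm thick, about 0.16 kg, painted face up, lying on the board's near half. The bare wooden margin, 45 mm wide, is at its +x end, which goes under the clip.
- jar: Bystander: amber glass jar with black lid, 60 mm across, 85 mm tall, standing beyond the fence side of the board; origin under its centre.
- brush: Bystander: flat brush about 200 mm long, lying beyond the open side of the board; origin under its middle.
- dish: Bystander: white ceramic bowl 80 mm across, 30 mm high, standing beyond the fence side of the board, nearer the robot than the jar; origin under its centre.
Mind the look-alikes: they are no part of the job. Of the things that look like the part that bears panel_centre, the middle-sized one is meant.

How it is judged:
By the outcome, as a careful person would: the job done as asked, in the order asked, and still so for the second after the job is handed in, with the robot touching nothing.
It also fails if it takes over 70 s, if anything falls off the work surface, if the arm or the gripper's body presses on something with over 40 N, if the wrist force passes 120 N, or if a joint passes its speed limit or range.

## Working session

There is one attempt and no reset: what is moved stays moved. The work goes in short steps, each a Python script; the robot and the scene stay as the last script left them, time stands still between calls to the robot, and variables do not carry over. Pictures are saved under pics/ and viewed, and the job is handed in when it is done.

```bash
mkdir -p pics; python3 - <<'E'
from station import env, fingers, optics, workorder, readout
import cv2
for n in ("scene","top","wrist"):
    p=optics.grab_frame(n); cv2.imwrite(f"pics/a_{n}.png",p["frame"][:,:,::-1])
    print(n,p["fx"],p["fy"],p["cx"],p["cy"],p["world_to_cam"].tolist() if hasattr(p["world_to_cam"],'tolist') else p["world_to_cam"])
    for l in ("stage","clip_bar","panel_centre","jar","brush","dish"):
        print(l,[( [round(float(v)) for v in d["extent"]],round(d["conf"],2)) for d in optics.spot_in(l,p)])
print(readout.read_time_s())
E
```

```text
scene 387.2237220611482 387.2237220611482 280.98899160792416 216.65404186476246 [[0.6906555994306817, 0.722996188329378, 0.016472845420162047, -0.25937228019265307], [0.5266649581106034, -0.48723552245767665, -0.6965813430991037, -0.23440245600182558], [-0.49559950047735335, 0.4897734755135128, -0.7172886990675458, 1.2184330255006524], [0.0, 0.0, 0.0, 1.0]]
stage []
clip_bar [([314, 230, 376, 281], 0.95)]
panel_centre [([237, 221, 308, 276], 0.66), ([100, 194, 179, 264], 0.63), ([98, 277, 158, 324], 0.57), ([315, 230, 376, 282], 0.36)]
jar [([357, 197, 386, 237], 0.77), ([215, 203, 405, 353], 0.23)]
brush [([190, 320, 279, 384], 0.56)]
dish [([313, 179, 345, 202], 0.73), ([313, 232, 376, 286], 0.66)]
top 539.1863509541138 539.1863509541138 282.11215733102273 205.11526705343508 [[0.005984303448653627, -0.9999337667289823, -0.009831086787530712, -0.04381912070379551], [-0.9972124340172839, -0.005236233011441838, -0.0744307954087203, 0.47894652989131936], [0.0743743877525007, 0.01024909845007909, -0.9971777205831474, 1.570001300069407], [0.0, 0.0, 0.0, 1.0]]
stage [([259, 108, 352, 238], 0.76)]
clip_bar [([271, 127, 310, 166], 0.93)]
panel_centre [([352, 268, 403, 331], 0.88), ([400, 229, 438, 256], 0.83), ([292, 182, 332, 229], 0.82), ([218, 205, 249, 230], 0.59)]
jar [([224, 152, 247, 176], 0.7)]
brush [([372, 130, 401, 195], 0.62)]
dish [([220, 202, 247, 233], 0.94), ([270, 128, 312, 165], 0.16)]
wrist 325.19226210127806 325.19226210127806 282.441112640395 210.38924245715117 [[0.28512975762129195, -0.9584882399508822, 0.0011468193783998907, -0.650089106166093], [-0.913561711638569, -0.2714026654824051, 0.30289534858933764, -0.040065652165658376], [-0.29001037972257804, -0.08741216760216576, -0.9530231333017368, 0.3793139733249764], [0.0, 0.0, 0.0, 1.0]]
stage []
clip_bar []
panel_centre [([18, 34, 122, 186], 0.81), ([138, 1, 214, 29], 0.67)]
jar []
brush []
dish []
1.05
```

View pics/a_scene.png

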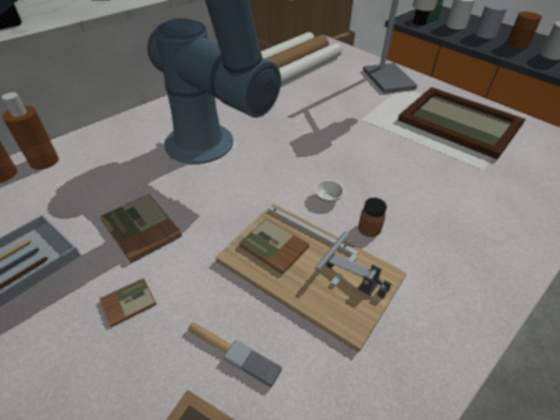

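View pics/a_top.png

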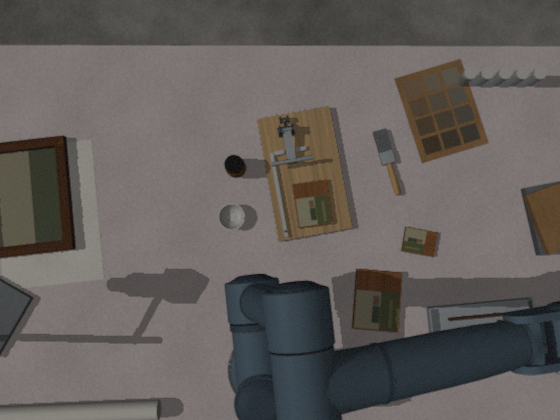

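```bash
python3 - <<'E'
import cv2
i=cv2.imread("pics/a_top.png")[95:255,205:415]
cv2.imwrite("pics/a_topz.png",cv2.resize(i,(788,600),interpolation=cv2.INTER_CUBIC))
E
```

```text
(no output)
```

View pics/a_topz.png

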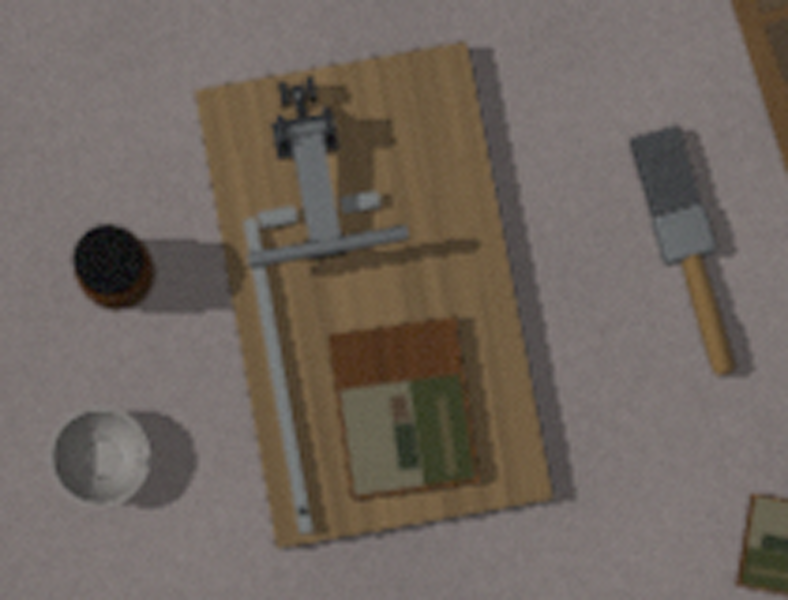

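The top view shows the board with its clip bar (zoom 330,245), the fence on the jar side, and the mid-sized panel on the board (zoom 400,410), slightly skewed and off the fence. Next I fit the board and panel poses.

```bash
cat > h.py <<'E'
import numpy as np, cv2
from scipy.optimize import least_squares
def proj(p,X):
    X=np.atleast_2d(X); W=np.array(p["world_to_cam"]); c=X@W[:3,:3].T+W[:3,3]
    return np.c_[p["fx"]*c[:,0]/c[:,2]+p["cx"],p["fy"]*c[:,1]/c[:,2]+p["cy"]]
def b2w(P,X):
    X=np.atleast_2d(X).astype(float); c,s=np.cos(P[2]),np.sin(P[2])
    return np.c_[P[0]+c*X[:,0]-s*X[:,1],P[1]+s*X[:,0]+c*X[:,1],X[:,2]]
def rectc(x0,x1,y0,y1,z): return np.array([[x0,y0,z],[x1,y0,z],[x1,y1,z],[x0,y1,z]])
STG=rectc(-.175,.195,-.14,.08,.02)
def quad(mask):
    m=mask.astype(np.uint8)
    c=max(cv2.findContours(m,cv2.RETR_EXTERNAL,cv2.CHAIN_APPROX_NONE)[0],key=cv2.contourArea)
    h=cv2.convexHull(c)
    return c[:,0].astype(float),h[:,0].astype(float)
def fit_mask(pics,masks,corn,x0):
    """fit planar pose by signed distance of contour pts to the projected quad outline"""
    cs=[quad(m)[1] for m in masks]
    # resample hull
    def dense(h):
        out=[]
        for a,b in zip(h,np.roll(h,-1,0)):
            n=max(1,int(np.hypot(*(b-a))))
            out+= [a+(b-a)*t/n for t in range(n)]
        return np.array(out)
    cs=[dense(h) for h in cs]
    def f(P):
        r=[]
        for p,c in zip(pics,cs):
            q=proj(p,b2w(P,corn)).astype(np.float32)
            r+=[cv2.pointPolygonTest(q.reshape(-1,1,2),(float(a[0]),float(a[1])),True) for a in c]
        return np.array(r)
    s=least_squares(f,x0,x_scale=[.01,.01,.05],loss="soft_l1",diff_step=1e-4)
    return s.x,np.sqrt(np.mean(f(s.x)**2))
E
python3 - <<'E'
from station import env, fingers, optics, workorder, readout
from h import *
T=optics.grab_frame("top");S=optics.grab_frame("scene")
import pickle
out={}
for n,p in(("top",T),("scene",S)):
    out[n]=p
    for l in("stage","panel_centre","clip_bar"):
        r=optics.trace(l,p); out[n,l]=r
        print(n,l,[(np.round(d["extent"]).tolist(),round(d["conf"],2),int(d["pixels"].sum())) for d in r])
pickle.dump(out,open("o.pkl","wb"))
v=[]
for n,p in(("top",T),("scene",S)):
    im=p["frame"][:,:,::-1].copy()
    for l,c in(("stage",(0,0,255)),("panel_centre",(255,0,0)),("clip_bar",(0,255,0))):
        for d in out[n,l][:4]:
            cs=cv2.findContours(d["pixels"].astype(np.uint8),0,1)[0]; cv2.drawContours(im,cs,-1,c,1)
    v.append(cv2.resize(im[90:260,200:410] if n=="top" else im[170:370,190:437],(600,486)))
cv2.imwrite("pics/b1.png",v[0]);cv2.imwrite("pics/b2.png",v[1])
E
```

```text
top stage [([254.0, 106.0, 353.0, 244.0], 0.78, 7738)]
top panel_centre [([401.0, 228.0, 439.0, 255.0], 0.81, 846), ([293.0, 183.0, 330.0, 230.0], 0.7, 1450), ([352.0, 270.0, 405.0, 332.0], 0.61, 2851), ([269.0, 126.0, 314.0, 168.0], 0.52, 494)]
top clip_bar [([272.0, 130.0, 313.0, 166.0], 0.58, 397)]
scene stage [([214.0, 205.0, 404.0, 353.0], 0.84, 11698)]
scene panel_centre [([99.0, 198.0, 183.0, 261.0], 0.97, 3133), ([240.0, 219.0, 309.0, 276.0], 0.71, 2131), ([358.0, 198.0, 386.0, 238.0], 0.69, 895), ([98.0, 276.0, 153.0, 324.0], 0.59, 1539), ([316.0, 231.0, 376.0, 279.0], 0.22, 764)]
scene clip_bar [([314.0, 232.0, 376.0, 283.0], 0.91, 766)]
```

View pics/b1.png

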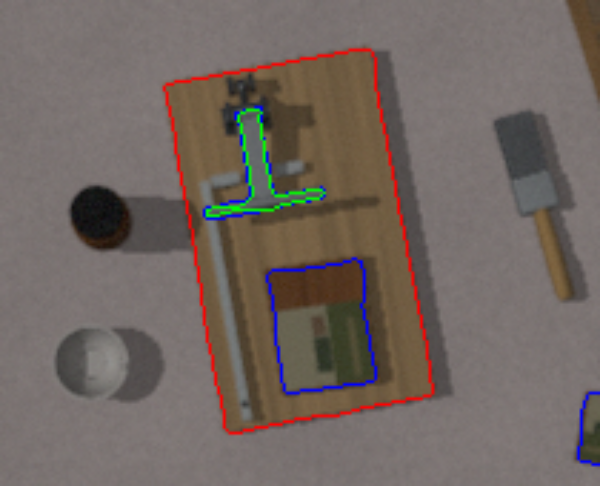

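View pics/b2.png

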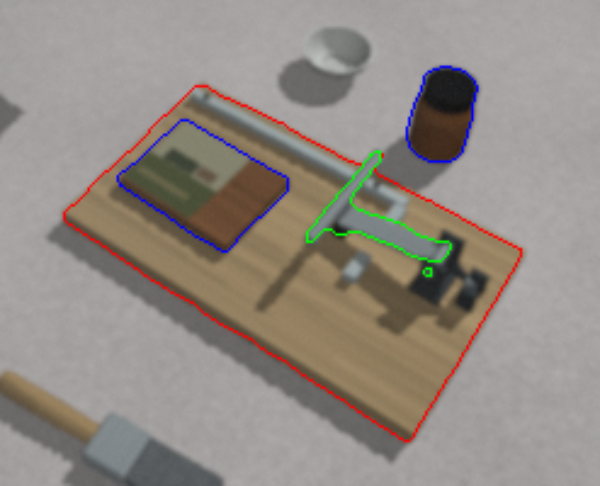

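```bash
cat >> h.py <<'E'
def fit_box(pics,masks,corn,z0,x0):
    cs=[]
    for m in masks:
        h=quad(m)[1]; out=[]
        for a,b in zip(h,np.roll(h,-1,0)):
            n=max(1,int(np.hypot(*(b-a)))); out+=[a+(b-a)*t/n for t in range(n)]
        cs.append(np.array(out))
    lo=corn.copy(); lo[:,2]=z0; A=np.r_[corn,lo]
    def f(P):
        r=[]
        for p,c in zip(pics,cs):
            q=cv2.convexHull(proj(p,b2w(P,A)).astype(np.float32))
            r+=[cv2.pointPolygonTest(q,(float(a[0]),float(a[1])),True) for a in c]
        return np.array(r)
    s=least_squares(f,x0,x_scale=[.01,.01,.05],loss="soft_l1",diff_step=1e-3)
    return s.x,np.sqrt(np.mean(f(s.x)**2))
E
python3 - <<'E'
import pickle
from h import *
o=pickle.load(open("o.pkl","rb"));T,S=o["top"],o["scene"]
x0=[.55,-.09,.18]
PN=rectc(-.065,.065,-.05,.05,.034)
for nm,ps in(("both",("top","scene")),("top",("top",)),("scene",("scene",))):
    pp=[o[n] for n in ps]
    B,e=fit_box(pp,[o[n,"stage"][0]["pixels"] for n in ps],STG,0,x0)
    ix={"top":1,"scene":1}
    Q,e2=fit_box(pp,[o[n,"panel_centre"][ix[n]]["pixels"] for n in ps],PN,.02,[.5,-.1,.1])
    c,s=np.cos(B[2]),np.sin(B[2]); d=Q[:2]-B[:2]
    print(nm,B.round(4),round(e,2),"panel",Q.round(4),round(e2,2),"rel",np.round([c*d[0]+s*d[1],-s*d[0]+c*d[1],Q[2]-B[2]],4))
    if nm=="both":B0=B
# clip angle: bar model silhouette vs mask
def bar(q): return np.array([[.140-.095*np.cos(q)+.012*np.sin(q),y,.054+.095*np.sin(q)+.012*np.cos(q)] for y in(-.062,0.062)])
for q in(0,.05,.1,.2,.3):
    print(q,[proj(o[n],b2w(B0,bar(q))).round(1).tolist() for n in("top","scene")])
E
```

```text
both [ 0.5598 -0.0763  0.1821] 1.71 panel [ 0.4835 -0.129   0.1377] 0.37 rel [-0.0845 -0.038  -0.0444]
top [ 0.5588 -0.078   0.1793] 0.4 panel [ 0.4829 -0.1292  0.1339] 0.43 rel [-0.0838 -0.0369 -0.0454]
scene [ 0.5603 -0.0751  0.1811] 2.1 panel [ 0.4839 -0.1289  0.1407] 0.25 rel [-0.0848 -0.0391 -0.0404]
0 [[[312.9, 156.8], [270.4, 164.3]], [[316.3, 268.1], [345.7, 232.3]]]
0.05 [[[312.9, 156.3], [270.3, 163.9]], [[316.8, 266.8], [346.2, 231.0]]]
0.1 [[[312.9, 155.7], [270.2, 163.3]], [[317.4, 265.7], [346.9, 229.8]]]
0.2 [[[312.9, 154.2], [269.9, 161.9]], [[318.9, 263.6], [348.5, 227.6]]]
0.3 [[[312.8, 152.5], [269.6, 160.2]], [[320.7, 261.7], [350.5, 225.5]]]
```

```bash
python3 - <<'E'
import pickle
from h import *
o=pickle.load(open("o.pkl","rb"))
m={n:o[n,"stage"][0]["pixels"] for n in("top","scene")}
for ps in(("top","scene"),("top",),("scene",)):
    print(ps,[v.round(4) for v in fit_mask([o[n] for n in ps],[m[n] for n in ps],STG,[.5588,-.078,.18])])
B,_=fit_mask([o[n] for n in("top","scene")],[m[n] for n in("top","scene")],STG,[.5588,-.078,.18])
v=o["scene"]["frame"][:,:,::-1].copy()
v=cv2.resize(v[170:370,190:437],(741,600),interpolation=cv2.INTER_CUBIC)
def dr(X,c,z=.02):
    q=(proj(o["scene"],b2w(B,X))+.5-[190,170])*3-.5; cv2.polylines(v,[q.round().astype(int)],True,c,1)
dr(STG,(0,0,255)); dr(rectc(-.167,.083,.05,.06,.03),(255,0,0)); dr(rectc(.045-.006,.045+.006,-.062,.062,.066),(0,255,0))
dr(rectc(.075,.085,-.048,-.018,.03),(255,255,0));dr(rectc(.139,.141,-.021,.021,.064),(255,0,255))
cv2.imwrite("pics/c.png",v)
E
```

```text
('top', 'scene') [array([ 0.5614, -0.079 ,  0.1802]), np.float64(2.451)]
('top',) [array([ 0.5587, -0.078 ,  0.179 ]), np.float64(0.4101)]
('scene',) [array([ 0.5633, -0.0839,  0.1817]), np.float64(3.458)]
```

View pics/c.png

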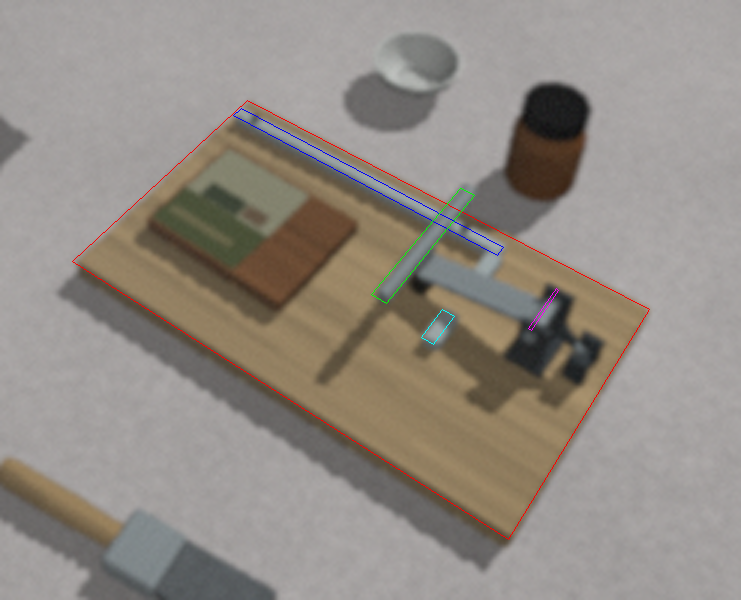

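```bash
cat >> h.py <<'E'
P=np.array([.559,-.0776,.180])
cb,sb=np.cos(P[2]),np.sin(P[2])
BX=np.array([cb,sb,0]);BY=np.array([-sb,cb,0]);Z=np.array([0,0,1.])
def W(x,y,z): return b2w(P,[[x,y,z]])[0]
def Rt(yax): yax=np.array(yax,float); return np.c_[np.cross(yax,-Z),yax,-Z]
RC=Rt(BX)   # jaws along board x, tool x=+BY
RC2=Rt(-BX)
RX=Rt(BY); RX2=Rt(-BY)
def bar(q): return .140-.095*np.cos(q)+.012*np.sin(q), .054+.095*np.sin(q)+.012*np.cos(q)
G=.019
E
python3 - <<'E'
from station import env, fingers, optics, workorder, readout
from h import *
W_=np.array(optics.grab_frame("wrist")["world_to_cam"]); c=-W_[:3,:3].T@W_[:3,3]
R=readout.read_orientation();t=readout.read_tool_pos()
print("cam in tool",(R.T@(c-t)).round(4),"view axis",(R.T@W_[2,:3]).round(3), env.grip_point_offset)
for n,r in(("RC",RC),("RC2",RC2),("RX",RX),("RX2",RX2)):
    for pos in(W(.045,-.037,.15),W(-.09,-.1,.03),W(-.17,0,.03)):
        q=env.ik(pos,r); print(n,None if q is None else np.round(q,1))
E
```

```text
cam in tool [ 0.0776 -0.0005 -0.143 ] view axis [-0.303  0.001  0.953] 0.0187
RC [-20.3  14.7  97.4  -0.   67.9 -30.6]
RC [-33.9  13.8 113.5  -0.   52.7 -44.2]
RC [-31.5  -1.4 130.4  -0.   51.1 -41.8]
RC2 [-20.3  14.7  97.4  -0.   67.9 149.4]
RC2 [-33.9  13.8 113.5  -0.   52.7 135.8]
RC2 [-31.5  -1.4 130.4  -0.   51.1 138.2]
RX [ -20.3   14.7   97.4   -0.    67.9 -120.6]
RX [ -33.9   13.8  113.5   -0.    52.7 -134.2]
RX [ -31.5   -1.4  130.4   -0.    51.1 -131.8]
RX2 [-20.3  14.7  97.4  -0.   67.9  59.4]
RX2 [-33.9  13.8 113.5  -0.   52.7  45.8]
RX2 [-31.5  -1.4 130.4  -0.   51.1  48.2]
```

```bash
python3 - <<'E'
from station import env, fingers, optics, workorder, readout
from h import *
x,z=bar(0)
env.move_ptp(W(x,-.037,z-G+.09),RC)
fingers.move_gripper(.045,20)
p=optics.grab_frame("wrist"); cv2.imwrite("pics/d.png",p["frame"][:,:,::-1])
def fish(p,X):
    Wm=np.array(p["world_to_cam"]);c=Wm[:3,:3]@X+Wm[:3,3];r=np.hypot(c[0],c[1]);th=np.arctan2(r,c[2])
    return (p["cx"]+p["fx"]*th*c[0]/r,p["cy"]+p["fy"]*th*c[1]/r)
for y in(-.062,.062): print("bar end",fish(p,W(x,y,z)))
for c in STG: print("corner",fish(p,W(*c)))
print("lug",fish(p,W(.14,-.021,.064)),fish(p,W(.14,.021,.064)))
print(readout.read_time_s(),readout.read_contact_force())
E
```

```text
bar end (np.float64(282.24951319478254), np.float64(255.69013499199457))
bar end (np.float64(282.4610251287325), np.float64(78.03571704948212))
corner (np.float64(82.14058200646181), np.float64(295.02243171799887))
corner (np.float64(428.02033666927593), np.float64(301.24716840222425))
corner (np.float64(456.57831296082156), np.float64(75.60373863609695))
corner (np.float64(48.912646654632425), np.float64(86.69319343594194))
lug (np.float64(412.3588826069504), np.float64(201.37991368912)) (np.float64(417.57820894557415), np.float64(144.0848490887148))
4.4333 [ 1.07192229 -0.60397799 -0.58528898]
```

View pics/d.png

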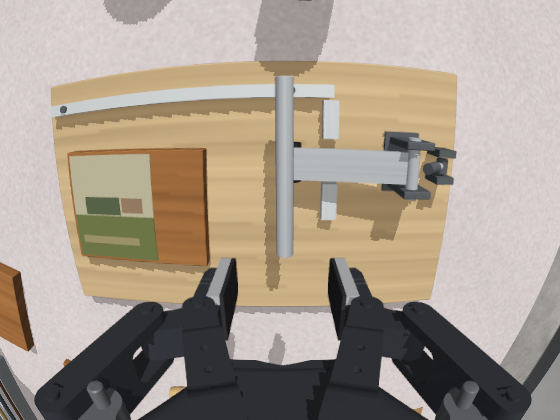

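The wrist view shows the bar at column 285, between the open fingers, about 2–3 px right of my prediction. I shift the board estimate by +1.2 mm, then grip the bar.

```bash
cat >> h.py <<'E'
P[:2]+=.0013*BX[:2]
E
python3 - <<'E'
from station import env, fingers, optics, workorder, readout
from h import *
x,z=bar(0)
print(env.movel(W(x,-.037,z-G),speed=.12,contact_N=8))
f0=np.array(readout.read_contact_force())
fingers.move_gripper(.022)
p=optics.grab_frame("wrist"); cv2.imwrite("pics/e.png",p["frame"][:,:,::-1])
print((np.array(readout.read_contact_force())-f0).round(2),f0.round(2),readout.read_tool_pos().round(4)-W(x,-.037,z-G).round(4),readout.read_gripper_width(),readout.read_time_s())
E
```

```text
False
[ 0.81 -0.   -1.35] [-0.71  0.19  1.22] [ 1.e-04 -1.e-04  3.e-04] 0.02198563324742188 5.7333
```

View pics/e.png

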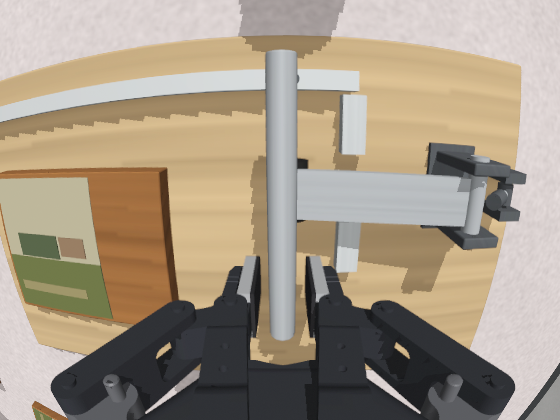

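```bash
python3 - <<'E'
from station import env, fingers, optics, workorder, readout
from h import *
f0=np.array(readout.read_contact_force())
fingers.move_gripper(.008,20)
print("grip",readout.read_gripper_width(),(np.array(readout.read_contact_force())-f0).round(2))
for q in(.1,.2,.35,.5):
    x,z=bar(q); env.movel(W(x,-.037,z-G),speed=.08)
    print(q,(np.array(readout.read_contact_force())-f0).round(1),round(readout.read_gripper_width(),4))
p=optics.grab_frame("wrist"); cv2.imwrite("pics/f.png",p["frame"][:,:,::-1])
print(readout.read_time_s())
E
```

```text
grip 0.011083358955516926 [-1.5  -0.31  2.77]
0.1 [-0.4 -1.8 -2.7] 0.0113
0.2 [-3.5 -2.6 -1. ] 0.0114
0.35 [-7.4 -2.9  1.6] 0.0113
0.5 [-11.1  -1.9   5.1] 0.0115
7.225
```

View pics/f.png

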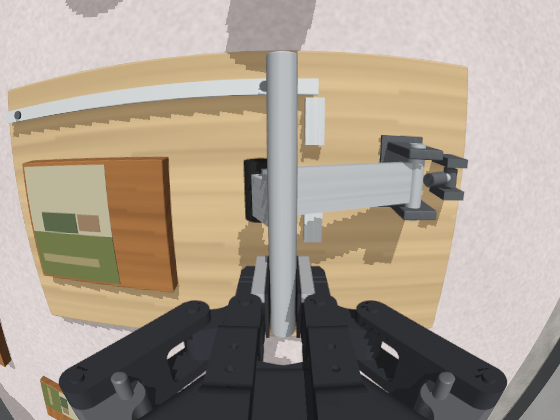

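```bash
python3 - <<'E'
from station import env, fingers, optics, workorder, readout
from h import *
for q in(.65,.8,.95):
    x,z=bar(q); env.movel(W(x-.0012*np.cos(q),-.037,z-G+.0012*np.sin(q)),speed=.08)
    print(q,readout.read_contact_force().round(1),round(readout.read_gripper_width(),4))
fingers.move_gripper(.03)
print(readout.read_contact_force().round(1))
p=optics.grab_frame("wrist"); cv2.imwrite("pics/g.png",p["frame"][:,:,::-1])
print(readout.read_time_s())
E
```

```text
0.65 [-8.7 -1.5  7.8] 0.0109
0.8 [-5.2 -0.4  7.7] 0.0108
0.95 [-2.7  1.8  7.4] 0.0109
[-0.3 -0.2  0. ]
8.6
```

View pics/g.png

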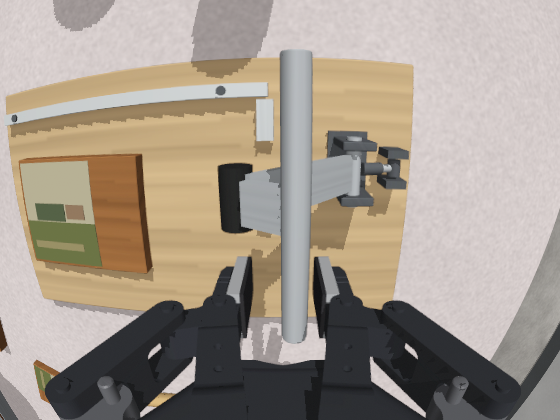

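```bash
python3 - <<'E'
from station import env, fingers, optics, workorder, readout
from h import *
t=readout.read_tool_pos()
env.movel(t+np.array([0,0,.08]),speed=.2)
env.move_ptp(W(-.085,-.122,.10),RC)
fingers.move_gripper(.07)
env.pause(.2)
print("touch",env.movel(W(-.085,-.122,.005),speed=.04,contact_N=4),readout.read_tool_pos().round(4),readout.read_contact_force().round(1))
t=readout.read_tool_pos(); env.movel(t+np.array([0,0,.004]),speed=.03)
p=optics.grab_frame("wrist"); cv2.imwrite("pics/i.png",p["frame"][:,:,::-1])
p=optics.grab_frame("scene"); cv2.imwrite("pics/i2.png",p["frame"][:,:,::-1])
print(readout.read_tool_pos().round(4),readout.read_time_s())
E
```

```text
touch True [ 0.4986 -0.2126  0.0123] [-1.4  0.3  5.9]
[ 0.4984 -0.2125  0.0162] 13.0667
```

View pics/i.png

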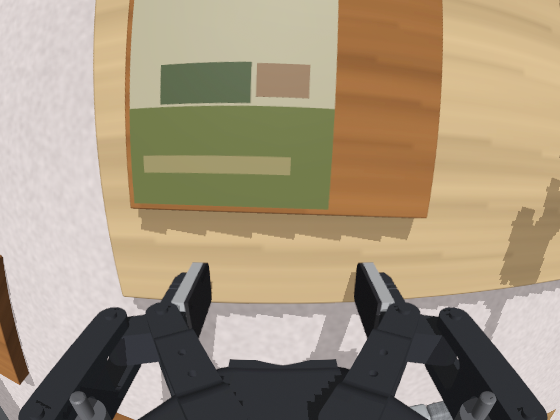

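View pics/i2.png

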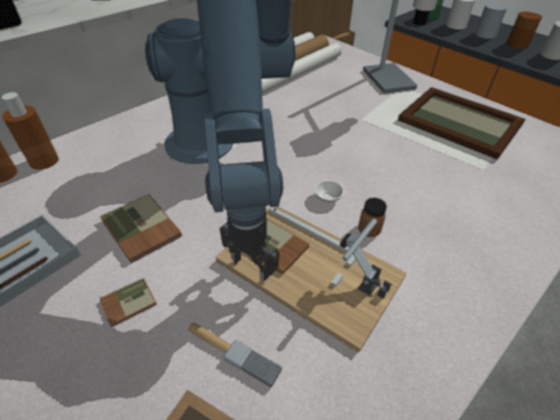

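The clip stays up (scene 360,240), and both fingertips sit about 4 mm above the board beside the panel's open edge (wrist 195/370,270). Next I push towards the fence.

```bash
python3 - <<'E'
from station import env, fingers, optics, workorder, readout
from h import *
t=readout.read_tool_pos()
yb=lambda:(readout.read_tool_pos()[:2]-P[:2])@BY[:2]
z=t[2]+.001
print("c",env.movel(W(-.085,-.055,z),speed=.03,contact_N=7),yb(),readout.read_contact_force().round(1))
p=optics.grab_frame("wrist"); cv2.imwrite("pics/j.png",p["frame"][:,:,::-1])
print(readout.read_time_s())
E
```

```text
c True -0.06052254879219391 [ 0.7 -1.8  1.6]
14.9833
```

View pics/j.png

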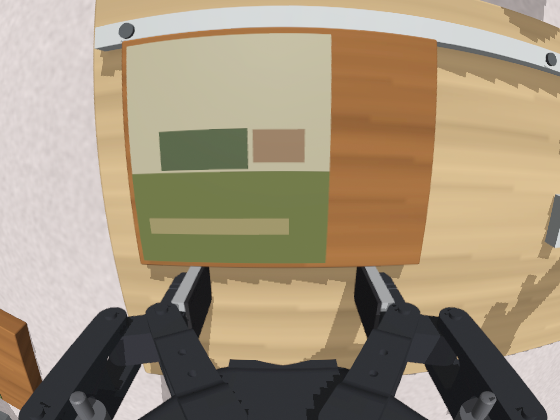

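The panel now lies flat along the fence (its edge meets the fence along row 40). I retract, turn the tool and push along +x.

```bash
python3 - <<'E'
from station import env, fingers, optics, workorder, readout
from h import *
z0=readout.read_tool_pos()[2]
env.movel(W(-.085,-.085,z0),speed=.08)
env.movel(W(-.085,-.085,.11),speed=.2)
env.move_ptp(W(-.185,0,.11),RX2)
fingers.move_gripper(.045); env.pause(.2)
print("down",env.movel(W(-.185,0,.0185),speed=.08,contact_N=5),readout.read_tool_pos().round(4))
p=optics.grab_frame("wrist"); cv2.imwrite("pics/k.png",p["frame"][:,:,::-1])
print(readout.read_time_s())
E
```

```text
down False [ 0.3787 -0.1107  0.019 ]
19.3583
```

View pics/k.png

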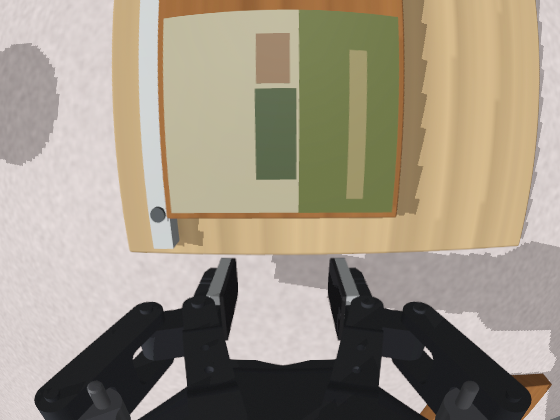

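```bash
python3 - <<'E'
from station import env, fingers, optics, workorder, readout
from h import *
xb=lambda:round((readout.read_tool_pos()[:2]-P[:2])@BX[:2],4)
t=readout.read_tool_pos(); env.movel(t+np.array([0,0,.002]),speed=.05)
z=.021
print("c1",env.movel(W(-.085,0,z),speed=.04,contact_N=10),xb(),readout.read_contact_force().round(1))
p=optics.grab_frame("wrist"); cv2.imwrite("pics/l.png",p["frame"][:,:,::-1])
print(readout.read_time_s())
E
```

```text
c1 False -0.085 [-0.9 -0.6  0.8]
22.3
```

View pics/l.png

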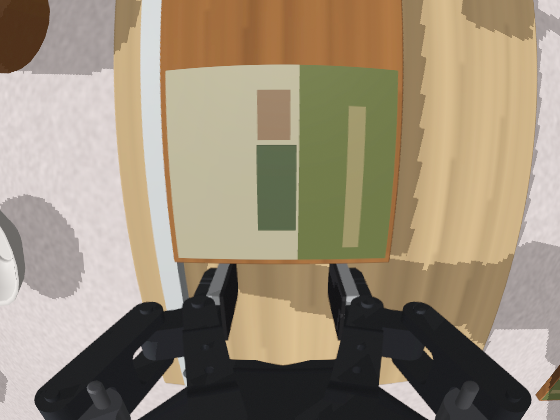

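```bash
python3 - <<'E'
from station import env, fingers, optics, workorder, readout
from h import *
xb=lambda:round((readout.read_tool_pos()[:2]-P[:2])@BX[:2],4)
z=.021
print("c2",env.movel(W(-.055,0,z),speed=.02,contact_N=8),xb(),readout.read_contact_force().round(1))
p=optics.grab_frame("wrist"); cv2.imwrite("pics/m.png",p["frame"][:,:,::-1])
p=optics.grab_frame("scene"); cv2.imwrite("pics/m2.png",cv2.resize(p["frame"][170:370,190:437,::-1],(741,600)))
print(readout.read_time_s())
E
```

```text
c2 True -0.0665 [-0.6 -0.2 -0.3]
23.3667
```

View pics/m.png

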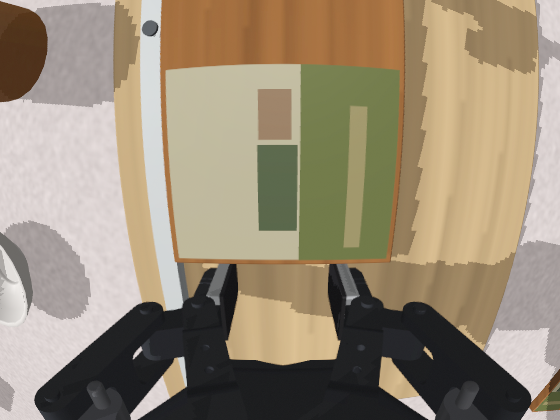

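View pics/m2.png

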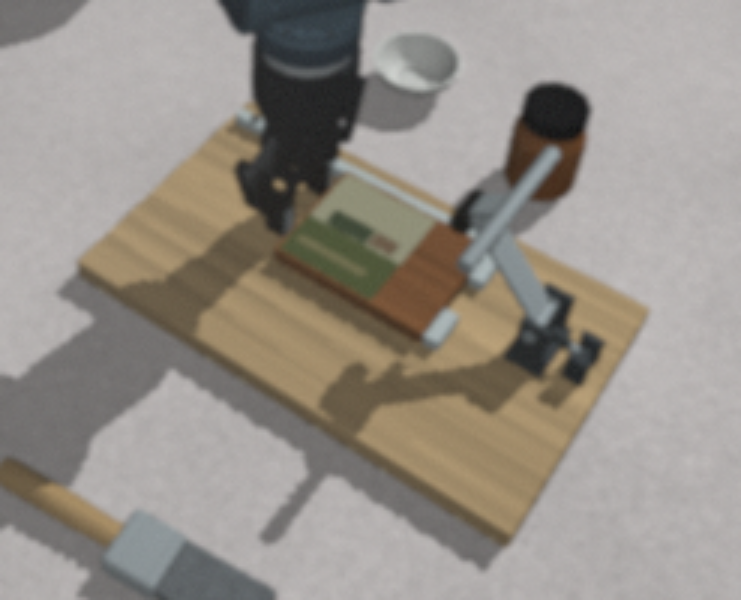

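The panel has reached the stops (scene 440,325). I now re-seat it against the fence and then the stops, a little more firmly.

```bash
python3 - <<'E'
from station import env, fingers, optics, workorder, readout
from h import *
xb=lambda:round((readout.read_tool_pos()[:2]-P[:2])@BX[:2],4)
yb=lambda:round((readout.read_tool_pos()[:2]-P[:2])@BY[:2],4)
print("c3",env.movel(W(-.055,0,.021),speed=.02,contact_N=12),xb(),readout.read_contact_force().round(1))
env.movel(W(-.095,0,.021),speed=.1)
env.movel(W(-.095,0,.10),speed=.2)
env.move_ptp(W(-.005,-.10,.10),RC)
fingers.move_gripper(.07); env.pause(.2)
print("down",env.movel(W(-.005,-.10,.017),speed=.08,contact_N=5))
print("y",env.movel(W(-.005,-.05,.017),speed=.03,contact_N=10),yb(),readout.read_contact_force().round(1))
p=optics.grab_frame("wrist"); cv2.imwrite("pics/n.png",p["frame"][:,:,::-1])
print(readout.read_time_s())
E
```

```text
c3 True -0.0664 [ 0.5 -0.4 -1.2]
down False
y True -0.0602 [ 0.1 -1.9  1. ]
29.15
```

View pics/n.png

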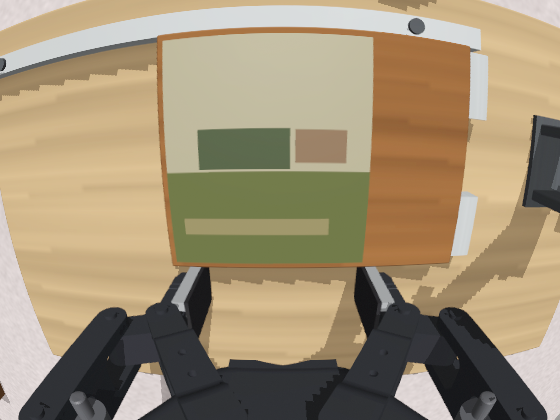

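```bash
python3 - <<'E'
import cv2
i=cv2.imread("pics/n.png")[10:280,400:500]
cv2.imwrite("pics/nz.png",cv2.resize(i,None,fx=2.2*1.0,fy=2.2,interpolation=cv2.INTER_NEAREST))
E
```

```text
(no output)
```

View pics/nz.png

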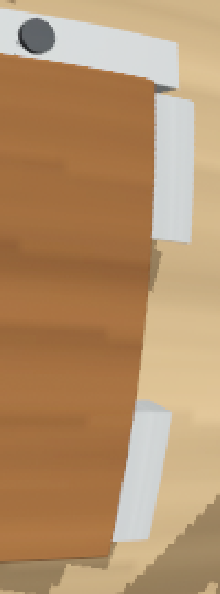

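The zoom shows the margin touching both stop blocks and the fence with no gap. Next I regrip the raised bar.

```bash
python3 - <<'E'
from station import env, fingers, optics, workorder, readout
from h import *
env.movel(W(-.005,-.10,.018),speed=.1)
env.movel(W(-.005,-.10,.21),speed=.25)
x,z=bar(1.0)
env.move_ptp(W(x-.001,-.037,.21),RC)
fingers.move_gripper(.045)
print(env.movel(W(x-.001,-.037,z-G+.001),speed=.1,contact_N=8))
fingers.move_gripper(.022)
p=optics.grab_frame("wrist"); cv2.imwrite("pics/q.png",p["frame"][:,:,::-1])
print(readout.read_contact_force().round(1),readout.read_time_s())
E
```

```text
False
[ 0.  -0.  -0.3] 32.9583
```

View pics/q.png

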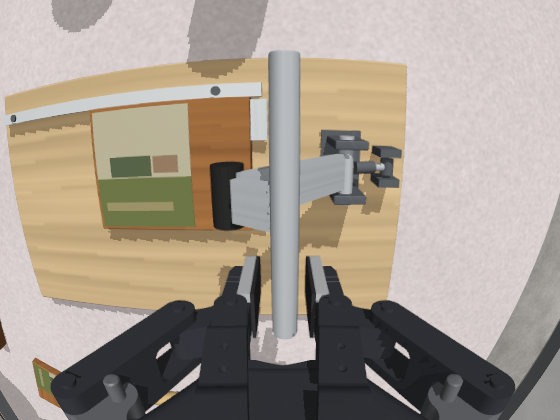

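```bash
python3 - <<'E'
from station import env, fingers, optics, workorder, readout
from h import *
fingers.move_gripper(.008,25)
print(readout.read_gripper_width(),readout.read_contact_force().round(1))
o=.0015
for q in(.9,.78,.66,.54,.42,.3,.2,.15):
    x,z=bar(q); env.movel(W(x-o*np.cos(q),-.037,z-G+o*np.sin(q)),speed=.06)
    print(q,readout.read_contact_force().round(1),round(readout.read_gripper_width(),4))
p=optics.grab_frame("wrist"); cv2.imwrite("pics/r.png",p["frame"][:,:,::-1])
print(readout.read_time_s())
E
```

```text
0.010803853161940411 [0.9 0.1 0.9]
0.9 [ 3.3 -0.3 -0.4] 0.011
0.78 [1.8 0.2 1.2] 0.0108
0.66 [ 3.6 -0.1 -0.4] 0.011
0.54 [ 5.1 -1.7 -1.1] 0.0113
0.42 [ 4.6 -2.  -3.2] 0.0111
0.3 [ 5.3 -2.2 -3.7] 0.0112
0.2 [ 6.9 -2.7 -3.5] 0.0107
0.15 [ 5.3 -0.3  3.2] 0.0111
35.825
```

View pics/r.png

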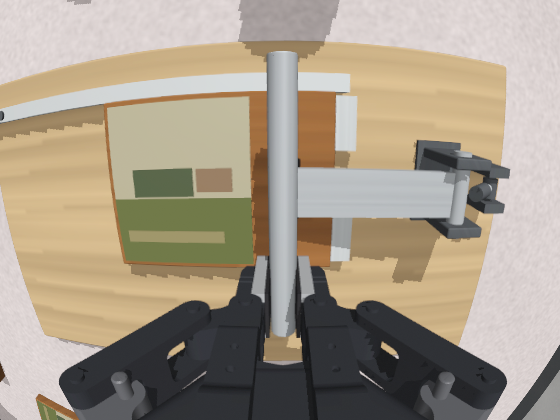

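```bash
python3 - <<'E'
from station import env, fingers, optics, workorder, readout
from h import *
o=.0015
x,z=bar(.10)
print(env.movel(W(x-o,-.037,z-G),speed=.015,contact_N=4),readout.read_contact_force().round(1),readout.read_tool_pos()[2]+G-.054)
env.pause(.2);print(readout.read_contact_force().round(1))
fingers.move_gripper(.016)
print(readout.read_contact_force().round(1))
p=optics.grab_frame("wrist"); cv2.imwrite("pics/s.png",p["frame"][:,:,::-1])
fingers.move_gripper(.03)
print(readout.read_contact_force().round(1),readout.read_time_s())
p=optics.grab_frame("wrist"); cv2.imwrite("pics/s2.png",p["frame"][:,:,::-1])
E
```

```text
True [-0.4  0.6  3.4] 0.026354619199694666
[-2.1  0.5  3.1]
[ 0.2  0.3 -0.3]
[-0.7 -0.5 -0.2] 36.8
```

View pics/s2.png

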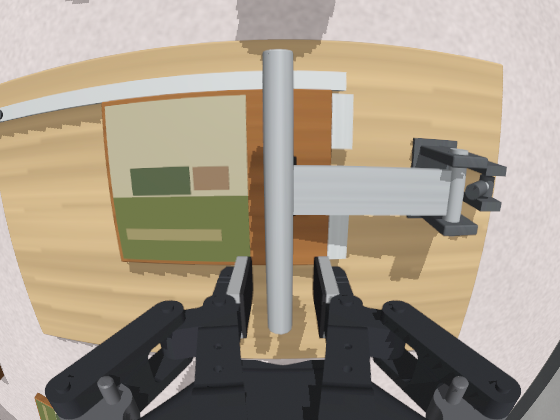

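```bash
python3 - <<'E'
from station import env, fingers, optics, workorder, readout
from h import *
fingers.move_gripper(.05)
t=readout.read_tool_pos()
env.movel(t+np.array([0,0,.12]),speed=.2)
env.move_ptp(W(-.02,-.17,.22),RC)
p=optics.grab_frame("wrist"); cv2.imwrite("pics/t.png",p["frame"][:,:,::-1])
p=optics.grab_frame("scene"); cv2.imwrite("pics/t2.png",cv2.resize(p["frame"][170:370,190:437,::-1],(741,600),interpolation=cv2.INTER_CUBIC))
for q in(.05,.12,.2,.3):
    x,z=bar(q); print(q,[((proj(p,W(x,y,z))[0]+.5-[190,170])*3-.5).round(0) for y in(-.062,.062)])
print(readout.read_contact_force().round(1),readout.read_time_s())
E
```

```text
0.05 [array([381., 293.]), array([469., 185.])]
0.12 [array([383., 288.]), array([472., 180.])]
0.2 [array([387., 283.]), array([476., 175.])]
0.3 [array([392., 277.]), array([482., 169.])]
[ 1.2  0.6 -0.4] 38.6917
```

View pics/t.png

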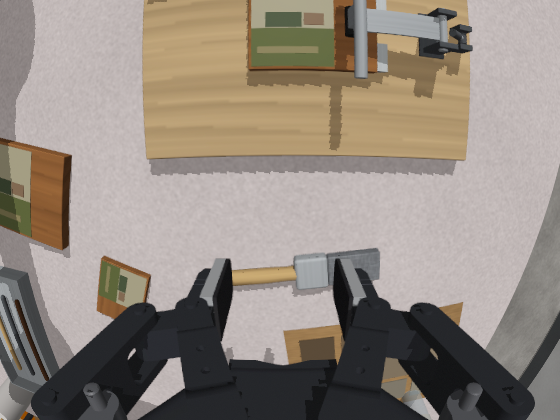

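View pics/t2.png

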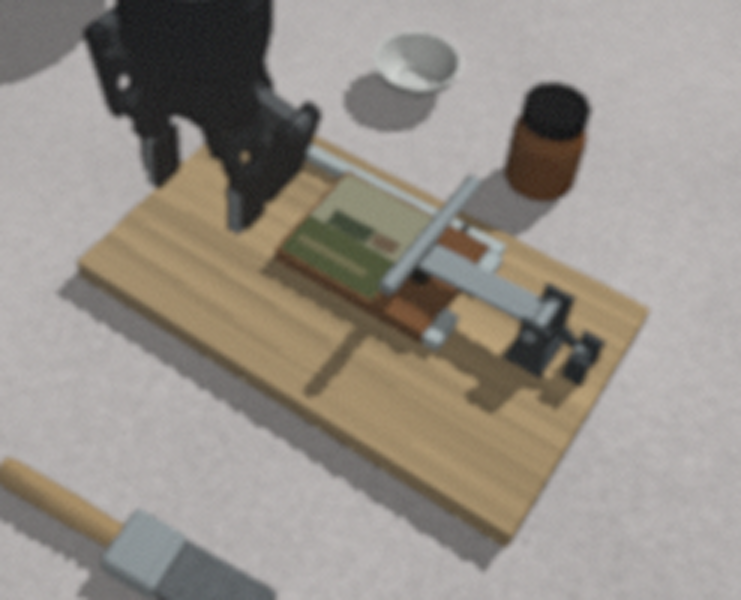

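The clip rests on the margin: bar ends at (388,287)/(474,181) fit q≈0.12. One last check from above that the panel is still flush.

```bash
python3 - <<'E'
from station import env, fingers, optics, workorder, readout
from h import *
env.move_ptp(W(.03,-.09,.19),RC)
p=optics.grab_frame("wrist"); cv2.imwrite("pics/u.png",p["frame"][:,:,::-1])
cv2.imwrite("pics/u2.png",cv2.resize(p["frame"][40:230,100:380,::-1],None,fx=2.7,fy=2.7,interpolation=cv2.INTER_CUBIC))
print(readout.read_time_s())
E
```

```text
39.225
```

View pics/u2.png

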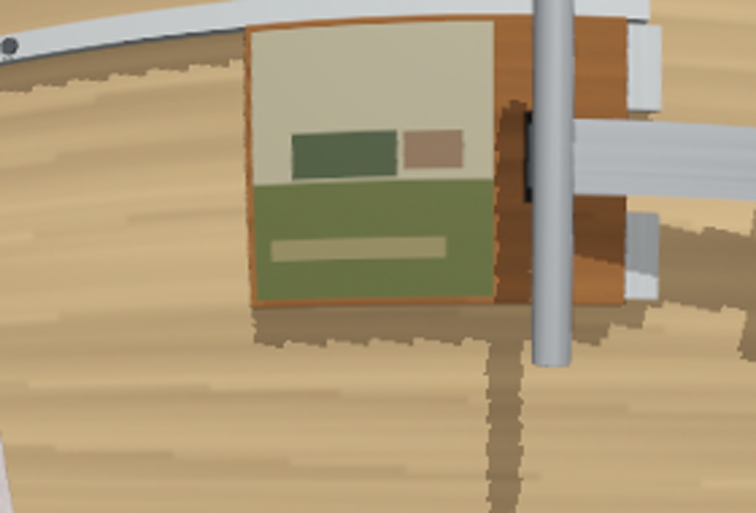

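The panel is flush with the fence (row ~20) and both stops (column ~627), with the black pad on the bare margin (column 530) and the gripper clear.

```bash
python3 - <<'E'
from station import workorder
print(workorder.hand_in())
E
```

```text
the job is handed in; nothing more can be done
None
```

I did the job in the order asked and handed it in at about 39 s; the limit is 70 s.

- **Clip up:** I gripped the handle bar and raised it along its arc. It stayed up by itself after I let go.
- **Panel home:** I slid the middle-sized panel flat, pushing with two fingers, first to the fence and then to the stops. I then re-seated it against both. Final contact was at the positions expected for home.
- **Clip down:** I lowered it in the grip until the pad rested on the bare margin, then released it. The bar did not visibly move on release.

**Last checks:**
- The last close-up showed no gap at the fence or at either stop, with the pad on the margin and the gripper clear.
- The jar, brush and dish looked unmoved in the pictures. I did not measure their positions.
- One small disagreement: the tool height at release implied a clip angle of about 0.15. The final camera picture fits about 0.12, the expected angle on the panel, to within a few pixels.
- While raising the clip, the sideways force on the tool reached about 11 N, because my path was roughly 1 mm off the arc. That is well under the limits.

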